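# Shut the coffee caddy and hold it up level

## Robot

A 6-joint arm with a two-finger parallel gripper is mounted at the origin on a cart in front of the work surface, level with it; the furniture and walls round the work are solid. World frame = base frame: x ahead of the robot, y to its left, z up, the work surface at z = 0. Lengths are in m, angles in degrees, forces in N, time in s.
With the tool pointing down it reaches from about 0.325 to 0.775 m from the base axis. Payload 5.5 kg.
Tool frame: the origin (TCP) lies between the finger pads; the fingertips stand 14 mm ahead of it and the grasp point (between the pads) lies 5 mm behind it; z points along the fingers, y is the line along which they close (so a half turn about z gives the same grasp; the last joint's range is limited). The gripper opens to 88 mm and grips with 3 to 60 N. Pads are 20 mm wide; open, the fingers measure 115 mm over their backs; the gripper's body (75 mm by 178 mm) begins 61 mm behind the grasp point.
Start: joints at [68.829, 5.22, 70.514, -0, 104.267, -3.249], TCP at [0.185, 0.571, 0.237] pointing down, gripper open.
Joint ranges: [-164.24, 164.24], [-49.07, 125.15], [9.68, 141.18], [-86.29, 266.29], [3.28, 154.24], [-151.56, 151.56]. Speed limits (degrees/s): [147.25, 147.25, 172.46, 180, 180, 180].

## Interface

Orientations are given as [roll, pitch, yaw] about the fixed x, y, z axes, in that order (R = Rz(yaw) Ry(pitch) Rx(roll)).
In Python, from cell import bot, cams, models gives the robot as it stands.
- The arm moves only by the tool play_rows, never from a script. Its argument "targets" is a list of rows, each a list of 5 numbers: the shift along the world's x, y, z in mm, then the turn about the world's z in rad, then the gripper's target within -1 to 1 (shut at 1, half-way at 0, fully open at -1). In form: [[tx, ty, tz, turn, fingers], ...]. A call has 1 to 5 rows; each row shifts and turns the commanded pose from where the row before left it; what a row does not reach is not made up. A row lasts 1/12 s, in which the tool goes at most 41.7 mm and 7.16 degrees, less where a joint would pass 70% of its speed; a pose out of reach is approached as far as the arm can. A call is refused whole if a number of a shift passes 41.7 or a number of a turn 0.125, either way. A call with a gripper value outside its range is refused whole. The fingers move at their own pace and stop on an object; the grip force is fixed at half the most. Time passes only in rows, so rows that do not move let the fingers close. It gives the time, the measured TCP pose, the force, the opening and the grip force at its end, in the units of the state.
- bot.get_obs(): the state, without advancing time (a new reading comes with each control period).
- cams.read_camera(name): name is "side" or "top"; returns (picture, depth): 400x640x3 uint8, blue, green, red; 400x640 float32, m along the optical axis (not along the pixel's ray), 0 where there is no reading.
- cams.get_calibration(name): a dict with "camera_matrix" (3x3 intrinsics, pixels), "dist" ([k1, k2, p1, p2, k3] as OpenCV has them; the pictures are not rectified), "R" (3x3) and "t" (3): a world point X has camera coordinates R X + t. Camera axes: x right, y down, z forward; pixel columns grow to the right and rows downward; lengths in m; the calibration is good to about 2 mm. A picture is of the moment at which its call begins. get_calibration takes no time and is no camera call.
- bot.close_job(): hands the job in; it is judged then, once.
Trained networks look in the newest picture that a camera, given by its name, has taken for a name from the list of things; names that differ only in an ending like _2 or _b are one class to them, and where a whole thing is asked for, a point or a joint stands for the part that bears it (a point fixed in the world has none). Each returns a list of dicts, best first, with "conf" (0 to 1); they miss things now and then, are a little off and sometimes report something else, mostly with a low value. They report only what shows in the picture. A call takes as long as a camera call. They do not tell look-alikes from the thing itself.
- models.cut_out(label, camera): "mask" (400x640 bool, what is visible of it) and "box" ([centre column, centre row, width, height] in pixels, round what is visible of it).
- models.spot_point(label, camera): "point" ([column, row] in pixels: a listed point, or the origin of a listed thing).
The state is a dict: "clock": time; "joint_pos": joint angles; "qvel": joint speeds; "joint_torque": joint torques, N m; "tool_pos": TCP position; "tool_rot": TCP orientation; "contact_force": force on the tool from outside, world axes, zero at the start; "torque": the same for the moment, N m; "finger_gap": opening from 0.0 (shut) to 1.0 (fully open); "grasp_force": force on a finger pad.
Only numpy, scipy, OpenCV 4.12 (cv2) and the standard library are available. Lean on these libraries where they do the work, as an engineer would, in place of code of your own. Each camera call takes 0.05 s, during which the arm holds its last target. There are 200 camera calls.

## Task

I want to wipe the worktop under the wooden coffee caddy. While it stands there, slide its cover fully shut over the coffee capsules; then lift the caddy by its handle bar about 15 cm clear of the worktop, keeping it level all the way so that the mugs stay upright in it. Finish while still holding it up there, level and still, and leave the other things on the worktop where they are.

Things in the scene. Friction and masses are not known exactly. Their poses are not given: they have to be found in the camera images.
- caddy: Light wooden coffee caddy, a small open tote: 144 wide (its x) by 212 long (its y), side walls 60 high, loose, about 0.9 kg with its load. Origin at the centre of its underside, z up. Its front strip (its -x side) is the capsule bay, 46 wide, closed by a sliding cover; the back holds two mugs side by side (mug rims up to 65 above the underside). At each end (y = +-102, 8 thick) a 36 wide round-headed gable board rises to 120 above the underside and carries the handle bar.
- handle: Dark wooden handle bar of the caddy, fixed to it. Origin at the middle of the bar, 102 above the caddy's underside and 3 behind the caddy's centre line (at 3, 0, 102 in the caddy's frame). Bar 16 thick (x), 22 high (z), 196 long along y between the gables, flat-sided with rounded edges, same axes as the caddy. Under it is free air down to the mug rims (26 mm below the bar) and the cover (34 below). The loaded caddy balances within about 10 mm of the bar's middle.
- cover (a joint): Sliding wooden cover of the capsule bay, 50 wide, 206 long, 8 thick, running in grooves along the caddy's y; its upper face is 57 above the caddy's underside. Value in m: 0 = fully shut (its end flush with the caddy's +y end, against a stop); grows to 0.11 as the cover is drawn out past the +y end. Starts partly open. Friction about 1 N; it stays where it is left.
- cover_knob (a point): Middle of the knob on the cover: dark wood, head 20 in diameter, standing 24 above the cover's upper face; this point is 12 above that face (69 above the caddy's underside). Lies on the cover's centre line, at x = -41, y = 72 + cover opening in the caddy's frame; moves with the cover.
- capsule_bay (a point): Middle of the capsule bay inside the caddy, 25 above the caddy's underside, at x = -41, y = 0 of the caddy.
- mug_blue_mid (a point): Blue mug, 59 x 83 x 55 high with its handle, standing in one of the caddy's two back bays (which one varies); this point is at its centre, half-way up.
- mug_cream_mid (a point): Cream mug, blue inside, 63 x 88 x 50 high with its handle, standing in the other back bay; this point is at its centre, half-way up.
- capsule0_mid (a point): Copper coffee capsule, 37 in diameter, 29 high, loose in the capsule bay; this point is at its centre, half-way up.
- capsule1_mid (a point): Blue coffee capsule, 37 in diameter, 29 high, loose in the capsule bay; this point is at its centre, half-way up.
- capsule2_mid (a point): Silver coffee capsule, 37 in diameter, 29 high, loose in the capsule bay; this point is at its centre, half-way up.
- honey_jar: Honey jar, black lid, 53 x 57 x 85 high; a bystander on the worktop. Origin at the centre of its underside.
- jam_jar: Red jam jar, black lid, 64 in diameter, 88 high; a bystander on the worktop. Origin at the centre of its underside.
- pepper_mill: Dark wooden pepper mill, 58 in diameter, 130 high; a bystander on the worktop. Origin at the centre of its underside.
- timer: Red and white kitchen timer, 66 in diameter, 56 high; a bystander on the worktop. Origin at the centre of its underside.
- teaspoon: Steel teaspoon, 130 x 27 x 11, lying near the front edge; a bystander on the worktop. Origin at the centre of its underside.
Things that resemble listed ones, but are neither listed nor needed, are in the scene too. Of the things shaped like the part that bears capsule0_mid, the copper one is meant.

How it is judged:
By the outcome, as a careful person would: the job done as asked, in the order asked, and still so for the second after the job is handed in, while the arm keeps its last pose, push and grip.
It also fails if it takes over 45 s, if anything falls off the work surface, if the arm or the gripper's body presses on something with over 40 N, if the wrist force passes 120 N, or if a joint passes its speed limit or range.

## Working session

There is one attempt and no reset: what is moved stays moved. The work goes in short steps, Python scripts to look and compute and a tool call to move; the robot and the scene stay as the last step left them, time stands still between calls to the robot, and variables do not carry over. Pictures are saved under pics/ and viewed, at most 10 in all, crops included, and the job is handed in when it is done.

Besides the shell and the picture viewer there is one more tool, called after "Emit:" as name(argument=value, ...) on one line, values as JSON. play_rows: Moves the arm, as the interface text tells. Its arguments: {"type":"object","properties":{"targets":{"type":"array","items":{"type":"array","items":{"type":"number"}}}},"required":["targets"]}

```bash
mkdir -p pics
cat > h.py <<'E'
import numpy as np, cv2
from cell import bot, cams, models
def back(cam,uv,depth=None,z=None):
    c=cams.get_calibration(cam);K=np.array(c["camera_matrix"]);d=np.array(c["dist"]);R=np.array(c["R"]);t=np.array(c["t"]).ravel()
    uv=np.array(uv,float).reshape(-1,1,2)
    n=cv2.undistortPoints(uv,K,d).reshape(-1,2); r=np.c_[n,np.ones(len(n))]
    if z is not None:
        o=-R.T@t; w=r@R; s=(z-o[2])/w[:,2]; return o+w*s[:,None]
    return (r*np.array(depth).reshape(-1,1)-t)@R
E
python3 - <<'E'
from h import *
for c in ["top","side"]:
    im,d=cams.read_camera(c); cv2.imwrite(f"pics/{c}0.png",im); np.save(f"d_{c}0.npy",d)
    k=cams.get_calibration(c); print(c,-np.array(k["R"]).T@np.array(k["t"]).ravel())
    for n,z in [("cover_knob",.069),("handle",.102),("caddy",0),("capsule0_mid",None)]:
        for r in models.spot_point(n,c)[:2]:
            p=r["point"]; print(n,np.round(p),round(r["conf"],2), back(c,[p],z=z if z is not None else .02).round(3))
print(bot.get_obs())
E
```

```text
top [0.39485865 0.01618724 0.92079051]
cover_knob [225. 214.] 0.82 [[0.493 0.226 0.069]]
cover_knob [394. 285.] 0.72 [[ 0.336 -0.145  0.069]]
handle [282. 211.] 0.73 [[0.495 0.095 0.102]]
caddy [286. 218.] 0.6 [[0.491 0.097 0.   ]]
capsule0_mid [363. 192.] 0.72 [[ 0.549 -0.086  0.02 ]]
capsule0_mid [200. 269.] 0.67 [[0.371 0.293 0.02 ]]
side [0.99618513 0.28875338 1.03581005]
cover_knob [395. 225.] 0.78 [[0.502 0.225 0.069]]
cover_knob [357. 228.] 0.22 [[0.558 0.139 0.069]]
handle [351. 195.] 0.67 [[0.492 0.086 0.102]]
handle [396. 225.] 0.17 [[0.516 0.23  0.102]]
caddy [355. 214.] 0.76 [[0.489 0.102 0.   ]]
caddy [343. 188.] 0.34 [[0.426 0.03  0.   ]]
capsule0_mid [303. 178.] 0.7 [[ 0.463 -0.087  0.02 ]]
capsule0_mid [288. 201.] 0.62 [[ 0.553 -0.085  0.02 ]]
{'clock': 0.5, 'joint_pos': array([ 6.88298575e+01,  5.22050302e+00,  7.05148756e+01, -1.12967423e-03,
        1.04266214e+02, -3.24930987e+00]), 'qvel': array([-0.00830865, -0.02898485, -0.05178274, -0.01914441, -0.09726571,
        0.03466512]), 'joint_torque': array([-1.31056393e-03, -4.45662260e+01, -4.06095350e+01,  6.97825989e-02,
        1.97892752e-02, -1.25918177e-05]), 'tool_pos': array([0.18464059, 0.57089755, 0.23661278]), 'tool_rot': array([-1.79998348e+02,  1.00281690e-03,  1.62078889e+02]), 'contact_force': array([-0.36833935,  0.13944335, -0.53446286]), 'torque': array([-0.06370139,  0.02587795, -0.01703414]), 'grasp_force': 0.0, 'finger_gap': 1.0042025698660013}
```

View pics/top0.png

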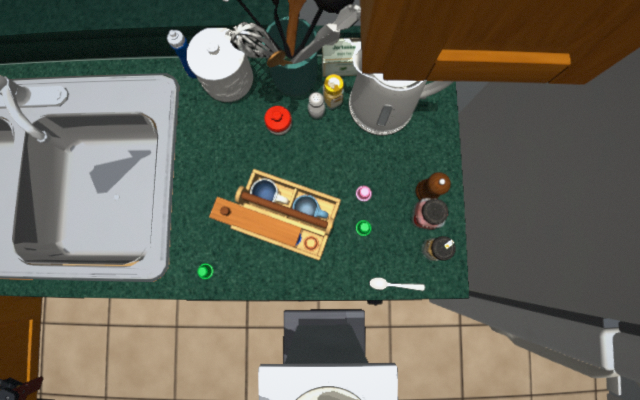

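View pics/side0.png

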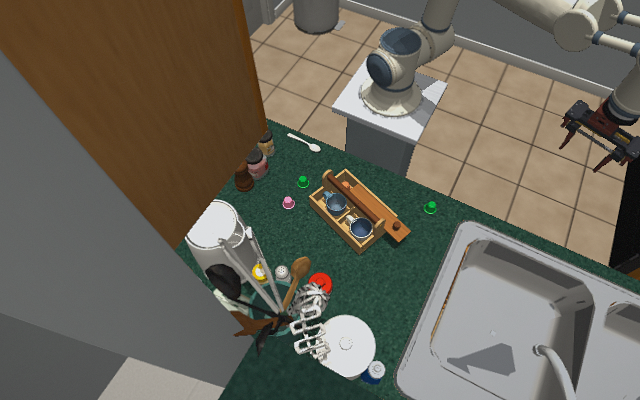

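The top view shows the caddy with its bar from about (240,193) to (328,226). The cover is drawn out to the left (world +y), with the knob near (225,211). Other capsules, the timer and the jars stand clear of it.

Run:
```python
from h import *
for c in ["top","side"]:
    d=np.load(f"d_{c}0.npy"); cams.read_camera(c)
    for n,lo,hi in [("handle",.104,.118),("cover_knob",.05,.063),("cover_knob",.074,.085)]:
        r=models.cut_out(n,c)
        for q in r[:2]:
            v,u=np.nonzero(q["mask"]&(d>0)); P=back(c,np.c_[u,v],depth=d[v,u])
            S=P[(P[:,2]>lo)&(P[:,2]<hi)]
            if len(S)<8: print(c,n,"few",len(S),np.percentile(P[:,2],[5,50,95]).round(3));continue
            (cx,cy),wh,a=cv2.minAreaRect((S[:,:2]*1000).astype(np.float32))
            e=np.linalg.eigh(np.cov(S[:,:2].T))[1][:,1]; e*=np.sign(e[1])
            print(c,n,round(q["conf"],2),len(S),"ctr",round(cx),round(cy),np.round(wh),"axis deg",np.degrees(np.arctan2(e[1],e[0])).round(1),"z",np.median(S[:,2]).round(3), "mean",S.mean(0).round(3))
im=cv2.imread("pics/top0.png")[160:270,195:355]; cv2.imwrite("pics/crop.png",cv2.resize(im,None,fx=5,fy=5,interpolation=cv2.INTER_CUBIC))
```

```text
top handle 0.75 646 ctr 496 91 [191.  16.] axis deg 70.2 z 0.112 mean [0.495 0.09  0.112]
top cover_knob 0.58 1797 ctr 476 162 [205.  48.] axis deg 70.0 z 0.057 mean [0.475 0.159 0.057]
top cover_knob 0.58 58 ctr 499 226 [18. 17.] axis deg 92.0 z 0.08 mean [0.499 0.225 0.08 ]
side handle 0.73 408 ctr 500 91 [195.  17.] axis deg 69.9 z 0.112 mean [0.503 0.094 0.112]
side cover_knob 0.92 859 ctr 480 164 [207.  51.] axis deg 67.0 z 0.057 mean [0.479 0.173 0.057]
side cover_knob 0.92 48 ctr 503 229 [18. 19.] axis deg 13.3 z 0.08 mean [0.504 0.229 0.08 ]
```

View pics/crop.png

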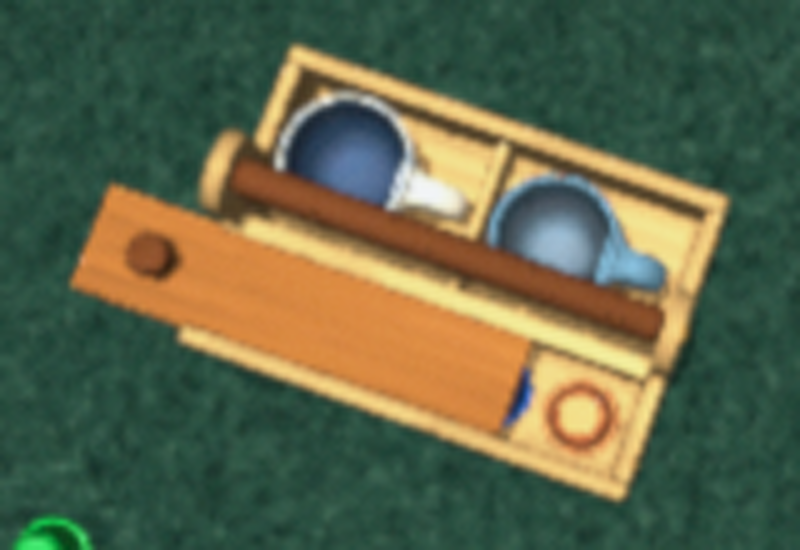

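The knob is at about (0.501, 0.227) and the bar's middle at (0.498, 0.091). The caddy's y axis points 70° from world x, and the opening is about 57 mm. The knob sits at x≈-44, y≈129 in the caddy frame, which agrees with the sizes given. I'll approach the knob with the fingers closing along the caddy's y.

Emit:
play_rows(targets=[[26, -28, 0, -0.037, -1], [26, -29, 0, 0, -1], [26, -29, 0, 0, -1], [26, -29, 0, 0, -1], [26, -29, 0, 0, -1]])

```text
clock: 1.32
tool_pos: [0.3154, 0.4255, 0.2367]
tool_rot: [180.0, 0.0, 160.0]
contact_force: [1.4, 0.2, 0.8]
finger_gap: 1.001
grasp_force: 0.0
```

Emit:
play_rows(targets=[[26, -28, 0, 0, -1], [26, -29, 0, 0, -1], [26, -29, 0, 0, -1], [26, -29, 0, 0, -1], [26, -29, 0, 0, -1]])

```text
clock: 1.73
tool_pos: [0.4456, 0.2813, 0.2369]
tool_rot: [180.0, 0.0, 160.0]
contact_force: [0.0, -0.2, 0.2]
finger_gap: 0.997
grasp_force: 0.0
```

Emit:
play_rows(targets=[[28, -28, 0, 0, -1], [28, -28, 0, 0, -1], [0, 0, -20, 0, -0.3], [0, 0, -20, 0, -0.3], [0, 0, 0, 0, -0.3]])

```text
clock: 2.15
tool_pos: [0.4998, 0.2255, 0.1921]
tool_rot: [-179.7, -0.3, 159.9]
contact_force: [-0.5, -0.3, -0.6]
finger_gap: 0.815
grasp_force: 0.0
```

Emit:
play_rows(targets=[[1, 1, -30, 0, -0.3], [0, 0, -30, 0, -0.3], [0, 0, -25, 0, -0.3], [0, 0, -15, 0, -0.3], [0, 0, -10, 0, -0.3]])

```text
clock: 2.57
tool_pos: [0.5007, 0.2281, 0.0851]
tool_rot: [-179.9, -0.1, 160.0]
contact_force: [-0.5, -0.2, -0.6]
finger_gap: 0.649
grasp_force: 0.0
```

Emit:
play_rows(targets=[[0, 0, -6, 0, -0.3], [0, 0, -4, 0, -0.3], [0, 0, 0, 0, -0.3], [0, 0, 0, 0, -0.3]])

```text
clock: 2.9
tool_pos: [0.5022, 0.2282, 0.078]
tool_rot: [179.9, 0.1, 160.0]
contact_force: [-0.2, -0.0, -0.0]
finger_gap: 0.651
grasp_force: 0.0
```

Run:
```python
from h import *
for c in ["side","top"]:
    im,d=cams.read_camera(c); a=im[140:270,290:450] if c=="side" else im[160:270,195:355]
    cv2.imwrite(f"pics/k_{c}.png",cv2.resize(a,None,fx=4,fy=4))
```

```text
(no output)
```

View pics/k_side.png

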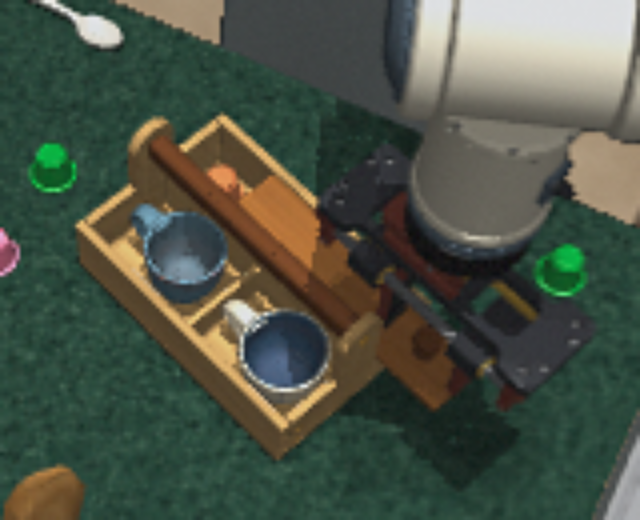

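The side crop shows the open fingers either side of the knob (crop pixel 425,342), with the body clear of the bar and gable. Closing on it.

Emit:
play_rows(targets=[[0, 0, -2, 0, 0.2], [0, 0, 0, 0, 0.5], [0, 0, 0, 0, 0.8], [0, 0, 0, 0, 0.8], [0, 0, 0, 0, 0.8]])

```text
clock: 3.42
tool_pos: [0.5017, 0.2279, 0.0747]
tool_rot: [180.0, 0.0, 160.0]
contact_force: [0.3, -0.1, -0.8]
finger_gap: 0.308
grasp_force: 0.0
```

Emit:
play_rows(targets=[[0, 0, 0, 0, 0.8], [-2, -5, 0, 0, 0.8], [-2, -6, 0, 0, 0.8], [-3, -8, 0, 0, 0.8], [0, 0, 0, 0, 0.8]])

```text
clock: 3.83
tool_pos: [0.4942, 0.2073, 0.0746]
tool_rot: [-179.9, 0.0, 159.9]
contact_force: [0.8, -1.4, -0.4]
finger_gap: 0.219
grasp_force: 30.0
```

Emit:
play_rows(targets=[[-3, -8, 0, 0, 0.8], [-3, -8, 0, 0, 0.8], [-2.7, -7.5, 0, 0, 0.8], [-1, -2.8, 0, 0, 0.8], [0, 0, 0, 0, 0.8]])

```text
clock: 4.25
tool_pos: [0.4847, 0.1814, 0.0747]
tool_rot: [-180.0, 0.0, 159.9]
contact_force: [1.5, -1.1, -0.8]
finger_gap: 0.215
grasp_force: 30.0
```

Emit:
play_rows(targets=[[-0.35, -1, 0, 0, 0.8], [-0.35, -1, 0, 0, 0.8], [0, 0, 0, 0, 0.8]])

```text
clock: 4.5
tool_pos: [0.4844, 0.1805, 0.0747]
tool_rot: [180.0, 0.0, 160.0]
contact_force: [3.1, 0.0, -1.9]
finger_gap: 0.22
grasp_force: 30.0
```

Emit:
play_rows(targets=[[-0.35, -1, 0, 0, 0.8], [-0.35, -1, 0, 0, 0.8], [0, 0, 0, 0, 0.8]])

```text
clock: 4.75
tool_pos: [0.4837, 0.1786, 0.0746]
tool_rot: [-180.0, 0.0, 160.0]
contact_force: [3.5, 0.1, -1.4]
finger_gap: 0.222
grasp_force: 30.0
```

Run:
```python
from h import *
for c in ["side","top"]:
    im,d=cams.read_camera(c); a=im[140:270,290:450] if c=="side" else im[160:270,195:355]
    cv2.imwrite(f"pics/s_{c}.png",cv2.resize(a,None,fx=4,fy=4))
    for q in models.cut_out("handle",c)[:1]:
            v,u=np.nonzero(q["mask"]&(d>0)); P=back(c,np.c_[u,v],depth=d[v,u])
            S=P[(P[:,2]>.104)&(P[:,2]<.118)]
            print(c,len(S),S.mean(0).round(4),S[:,1].min(),S[:,1].max())
print(bot.get_obs()["contact_force"])
```

```text
<stdin>:8: RuntimeWarning: Mean of empty slice.
  ret = um.true_divide(
Traceback (most recent call last):
ValueError: zero-size array to reduction operation minimum which has no identity
```

View pics/s_side.png

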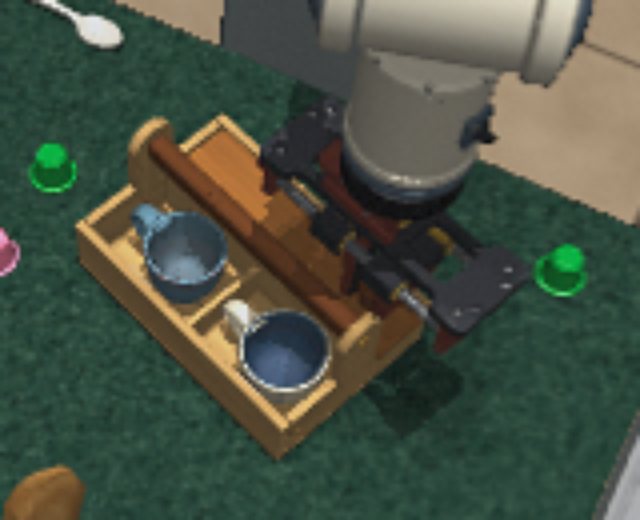

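The cover is almost shut and the caddy hasn't moved; only friction-level force shows along the slide. I'll ease on toward the stop.

Emit:
play_rows(targets=[[0, -1, 0, 0, 0.8], [-0.2, -1, 0, 0, 0.8], [0, 0, 0, 0, 0.8]])

```text
clock: 5.1
tool_pos: [0.4831, 0.1766, 0.0746]
tool_rot: [-180.0, -0.0, 160.0]
contact_force: [1.7, 0.3, -0.2]
finger_gap: 0.22
grasp_force: 30.0
```

Emit:
play_rows(targets=[[-0.3, -1, 0, 0, 0.8], [0, 0, 0, 0, 0.8]])

```text
clock: 5.27
tool_pos: [0.4827, 0.1756, 0.0747]
tool_rot: [-180.0, -0.0, 160.0]
contact_force: [0.8, 0.8, 0.7]
finger_gap: 0.221
grasp_force: 30.0
```

Emit:
play_rows(targets=[[-0.3, -1, 0, 0, 0.8], [0, 0, 0, 0, 0.8]])

```text
clock: 5.43
tool_pos: [0.4826, 0.1752, 0.0746]
tool_rot: [179.9, -0.0, 160.0]
contact_force: [1.5, 4.2, 0.0]
finger_gap: 0.216
grasp_force: 30.0
```

Emit:
play_rows(targets=[[-0.2, -0.6, 0, 0, 0.8], [0, 0, 0, 0, 0.8]])

```text
clock: 5.6
tool_pos: [0.4824, 0.1747, 0.0747]
tool_rot: [179.9, -0.0, 160.0]
contact_force: [1.3, 4.7, -0.5]
finger_gap: 0.215
grasp_force: 30.0
```

Emit:
play_rows(targets=[[-0.1, -0.4, 0, 0, 0.8], [0, 0, 0, 0, 0.8]])

```text
clock: 5.77
tool_pos: [0.4823, 0.1744, 0.0747]
tool_rot: [179.9, -0.0, 160.0]
contact_force: [1.0, 5.0, 0.9]
finger_gap: 0.216
grasp_force: 30.0
```

The force along the slide holds at about 5 N, so the cover is on its stop. From the knob, the bar's middle comes out at (0.499, 0.0915). Next I release, rise, then turn 90°.

Emit:
play_rows(targets=[[0.2, 0.6, 0, 0, 0.4], [0, 0, 0, 0, 0], [0, 0, 0, 0, -0.3], [0, 0, 0, 0, -0.3], [0, 0, 5, 0, -0.3]])

```text
clock: 6.18
tool_pos: [0.482, 0.1737, 0.0786]
tool_rot: [-179.9, -0.1, 159.9]
contact_force: [0.2, -0.1, -0.3]
finger_gap: 0.56
grasp_force: 0.0
```

Emit:
play_rows(targets=[[0, 0, 25, 0, -0.3], [0, 0, 35, 0, -0.3], [0, 0, 35, 0, -0.5], [1, -5, 30, -0.12, -0.5], [1, -5, 0, -0.12, -0.5]])

```text
clock: 6.6
tool_pos: [0.4867, 0.1646, 0.213]
tool_rot: [179.5, 0.4, 145.9]
contact_force: [0.2, -0.2, 0.3]
finger_gap: 0.745
grasp_force: 0.0
```

Emit:
play_rows(targets=[[1, -7, 0, -0.12, -0.5], [2, -7, 0, -0.12, -0.5], [2, -7, 0, -0.12, -0.5], [2, -7, 0, -0.12, -0.5], [2, -7, 0, -0.12, -0.5]])

```text
clock: 7.02
tool_pos: [0.4937, 0.1287, 0.2051]
tool_rot: [180.0, 0.0, 111.5]
contact_force: [1.1, -1.2, -0.3]
finger_gap: 0.755
grasp_force: 0.0
```

Emit:
play_rows(targets=[[1, -8, 0, -0.12, -0.5], [1, -8, 0, -0.12, -0.5], [1, -8, 0, -0.12, -0.5], [1, -8, 0, -0.12, -0.5], [2, -6, 0, -0.12, -0.5]])

```text
clock: 7.43
tool_pos: [0.4996, 0.0904, 0.2051]
tool_rot: [180.0, 0.0, 77.1]
contact_force: [0.1, 1.1, -0.2]
finger_gap: 0.749
grasp_force: 0.0
```

Emit:
play_rows(targets=[[0, 0, 0, -0.011, -0.5], [0, 0, 0, 0, -0.5], [0, 0, 0, 0, -0.5]])

```text
clock: 7.68
tool_pos: [0.4996, 0.0914, 0.2048]
tool_rot: [-180.0, -0.0, 77.0]
contact_force: [0.2, 0.7, 0.6]
finger_gap: 0.746
grasp_force: 0.0
```

Run:
```python
from h import *
for c in ["side","top"]:
    im,d=cams.read_camera(c); a=im[130:270,280:440] if c=="side" else im[160:270,195:355]
    cv2.imwrite(f"pics/t_{c}.png",cv2.resize(a,None,fx=4,fy=4,interpolation=cv2.INTER_CUBIC))
    for n,lo,hi in [("handle",.104,.118),("cover_knob",.074,.085)]:
        for q in models.cut_out(n,c)[:1]:
            v,u=np.nonzero(q["mask"]&(d>0)); P=back(c,np.c_[u,v],depth=d[v,u])
            S=P[(P[:,2]>lo)&(P[:,2]<hi)]
            if len(S)>8: print(c,n,len(S),S.mean(0).round(4),S.min(0).round(3),S.max(0).round(3))
print(bot.get_obs()["joint_pos"])
```

```text
side handle 253 [0.5155 0.1295 0.1117] [0.492 0.068 0.104] [0.538 0.182 0.118]
side cover_knob 41 [0.4838 0.1758 0.0799] [0.474 0.167 0.075] [0.493 0.185 0.083]
top handle 126 [0.473  0.0281 0.1119] [ 0.457 -0.002  0.105] [0.498 0.08  0.117]
top cover_knob 12 [0.4816 0.1778 0.0805] [0.475 0.174 0.078] [0.486 0.182 0.083]
[ 6.53598538e+00 -9.25209752e+00  8.78862250e+01 -4.03200963e-04
  1.01364876e+02  1.96432227e+01]
```

View pics/t_side.png

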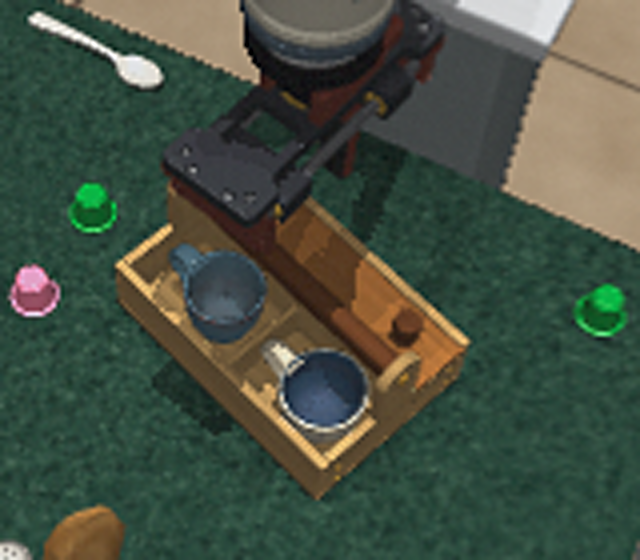

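The side crop shows the cover shut and flush, the knob at (405,325) and the caddy in place. I finish the turn and lower over the bar.

Emit:
play_rows(targets=[[-0.5, 0, -15, -0.122, -0.5], [0, 0, -25, 0, -0.5], [0, 0, -25, 0, -0.5], [0, 0, -20, 0, -0.5], [0, 0, -12, 0, -0.5]])

```text
clock: 8.4
tool_pos: [0.498, 0.0912, 0.1048]
tool_rot: [-179.8, 0.1, 69.9]
contact_force: [0.4, -0.2, 0.8]
finger_gap: 0.747
grasp_force: 0.0
```

Emit:
play_rows(targets=[[0, 0, -8, 0, -0.5], [0, 0, -3, 0, -0.5], [0, 0, 0, 0, -0.3], [0, 0, 0, 0, 0], [0, 0, 0, 0, 0]])

```text
clock: 8.82
tool_pos: [0.4999, 0.0913, 0.0981]
tool_rot: [179.9, -0.1, 69.8]
contact_force: [-0.8, 0.6, -0.1]
finger_gap: 0.559
grasp_force: 0.0
```

Emit:
play_rows(targets=[[0, 0, 0, 0, 0.2], [0, 0, 0, 0, 0.4], [0, 0, 0, 0, 0.5], [0, 0, 0, 0, 0.5], [0, 0, 0, 0, 0.5]])

```text
clock: 9.23
tool_pos: [0.4992, 0.0912, 0.0967]
tool_rot: [180.0, -0.0, 69.8]
contact_force: [-0.5, -0.1, -1.2]
finger_gap: 0.257
grasp_force: 0.0
```

Emit:
play_rows(targets=[[0, 0, 0, 0, 0.9], [0, 0, 0, 0, 0.9], [0, 0, 0, 0, 0.9], [0, 0, 0, 0, 0.9], [0, 0, 0, 0, 0.9]])

```text
clock: 9.65
tool_pos: [0.4988, 0.0913, 0.0966]
tool_rot: [-180.0, 0.0, 69.8]
contact_force: [-3.1, 1.2, 1.2]
finger_gap: 0.18
grasp_force: 30.0
```

Emit:
play_rows(targets=[[0, 0, 1, 0, 0.9], [0, 0, 2, 0, 0.9], [0, 0, 2, 0, 0.9], [0, 0, 3, 0, 0.9], [0, 0, 3, 0, 0.9]])

```text
clock: 10.07
tool_pos: [0.4987, 0.091, 0.1069]
tool_rot: [-179.9, 0.1, 69.8]
contact_force: [-0.1, -0.3, -8.6]
finger_gap: 0.178
grasp_force: 30.0
```

Emit:
play_rows(targets=[[0, 0, 3, 0, 0.9], [0, 0, 2, 0, 0.9], [0, 0, 1, 0, 0.9], [0, 0, 0, 0, 0.9]])

```text
clock: 10.4
tool_pos: [0.4994, 0.0912, 0.1141]
tool_rot: [180.0, -0.0, 69.8]
contact_force: [-0.2, 0.2, -8.9]
finger_gap: 0.182
grasp_force: 30.0
```

```bash
cat > lv.py <<'E'
from h import *
import sys
for c in ["side","top"]:
    im,d=cams.read_camera(c); cv2.imwrite(f"pics/{sys.argv[1]}_{c}.png",cv2.resize(im[80:280,230:450],None,fx=3,fy=3) if c=="side" else im)
    z=bot.get_obs()["tool_pos"][2]-.097
    v,u=np.mgrid[0:400,0:640]; v=v.ravel();u=u.ravel(); m=d[v,u]>0; v=v[m];u=u[m]; P=back(c,np.c_[u,v],depth=d[v,u])
    # cover top face region, in caddy frame
    q=P-[.499,.0913,z]; a=np.radians(70); uy=q[:,0]*np.cos(a)+q[:,1]*np.sin(a); ux=q[:,0]*np.sin(a)-q[:,1]*np.cos(a)
    ux+=.003
    k=(ux<-.025)&(ux>-.06)&(abs(uy)<.1)&(abs(q[:,2]-.057)<.012)
    A=np.c_[ux,uy,np.ones_like(ux)][k]
    if k.sum()>30:
        for _ in range(2):
            s=np.linalg.lstsq(A,q[k][:,2],rcond=None)[0]; r=abs(A@s-q[k][:,2]); kk=np.flatnonzero(k)[r>2.5*r.std()]; k[kk]=False; A=np.c_[ux,uy,np.ones_like(ux)][k]
        print(c,k.sum(),"slope x,y deg",np.degrees(s[:2]).round(2),"z at centre",s[2].round(4))
o=bot.get_obs(); print(o["contact_force"],o["torque"],o["tool_pos"],o["tool_rot"])
E
python3 lv.py l1
```

```text
side 273 slope x,y deg [ 0.67 -0.26] z at centre 0.059
top 448 slope x,y deg [-1.01 -0.07] z at centre 0.0565
[ 0.66332928  0.26992905 -9.39598555] [-0.05553905  0.10068788  0.01840956] [0.49913124 0.0911824  0.11362784] [ 1.79998125e+02 -1.33305243e-05  6.98317186e+01]
```

View pics/l1_side.png

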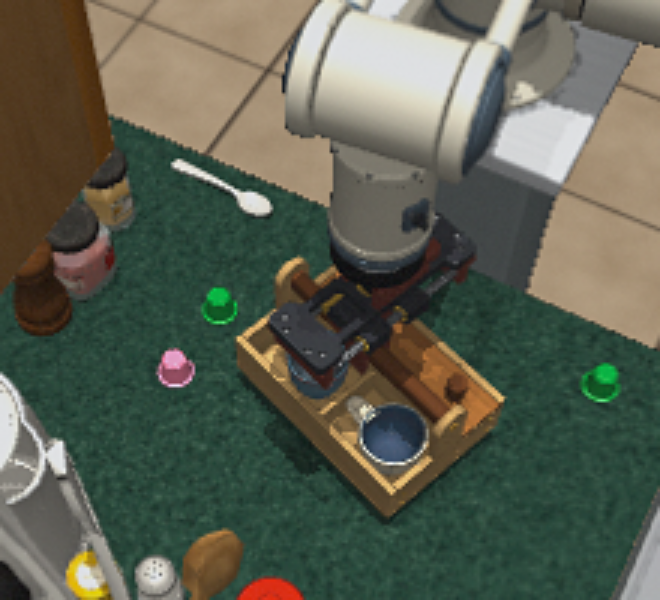

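The caddy is clear of the worktop and level (slopes under 1°), with the cover flush and the mugs upright. Lifting the rest of the way.

Emit:
play_rows(targets=[[0, 0, 2, 0, 0.9], [0, 0, 4, 0, 0.9], [0, 0, 6, 0, 0.9], [0, 0, 7, 0, 0.9], [0, 0, 8, 0, 0.9]])

```text
clock: 10.92
tool_pos: [0.4992, 0.0912, 0.1415]
tool_rot: [180.0, -0.0, 69.8]
contact_force: [0.8, 0.7, -8.3]
finger_gap: 0.179
grasp_force: 30.0
```

Emit:
play_rows(targets=[[0, 0, 8, 0, 0.9], [0, 0, 8, 0, 0.9], [0, 0, 8, 0, 0.9], [0, 0, 8, 0, 0.9], [0, 0, 8, 0, 0.9]])

```text
clock: 11.33
tool_pos: [0.4992, 0.0912, 0.1816]
tool_rot: [180.0, -0.0, 69.8]
contact_force: [-0.4, 0.5, -9.1]
finger_gap: 0.181
grasp_force: 30.0
```

Emit:
play_rows(targets=[[0, 0, 8, 0, 0.9], [0, 0, 8, 0, 0.9], [0, 0, 8, 0, 0.9], [0, 0, 8, 0, 0.9], [0, 0, 8, 0, 0.9]])

```text
clock: 11.75
tool_pos: [0.4991, 0.0912, 0.2214]
tool_rot: [-180.0, 0.0, 69.8]
contact_force: [-0.7, -0.0, -9.4]
finger_gap: 0.18
grasp_force: 30.0
```

Emit:
play_rows(targets=[[0, 0, 8, 0, 0.9], [0, 0, 7, 0, 0.9], [0, 0, 5, 0, 0.9], [0, 0, 3, 0, 0.9], [0, 0, 1, 0, 0.9]])

```text
clock: 12.17
tool_pos: [0.4993, 0.0912, 0.2453]
tool_rot: [180.0, -0.0, 69.8]
contact_force: [0.9, -0.3, -8.4]
finger_gap: 0.179
grasp_force: 30.0
```

Emit:
play_rows(targets=[[0, 0, 0, 0, 0.9], [0, 0, 0, 0, 0.9], [0, 0, 0, 0, 0.9], [0, 0, 0, 0, 0.9], [0, 0, 0, 0, 0.9]])

```text
clock: 12.58
tool_pos: [0.499, 0.0912, 0.2443]
tool_rot: [-180.0, 0.0, 69.8]
contact_force: [0.2, 0.6, -9.0]
finger_gap: 0.18
grasp_force: 30.0
```

```bash
python3 lv.py l2
```

```text
side 279 slope x,y deg [1.62 0.13] z at centre 0.059
top 613 slope x,y deg [-0.23  0.02] z at centre 0.0568
[-0.10462435 -0.18914117 -8.49575714] [-0.05264536  0.06539649 -0.01683648] [0.49909606 0.09117755 0.24442817] [-1.79984167e+02  9.75323742e-03  6.98313683e+01]
```

View pics/l2_side.png

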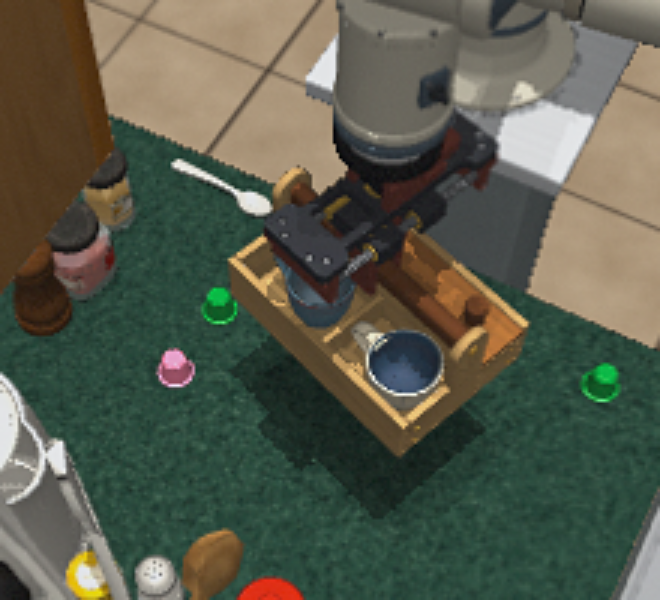

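The side view shows the caddy about 148 mm up, level and held. The cover is shut, the mugs are upright and the bystanders are in place. Handing in.

```bash
python3 -c "
from cell import bot; print(bot.close_job())"
```

```text
the job is handed in; nothing more can be done
None
```

The job is handed in: the cover is fully shut and the caddy is held about 148 mm above the worktop by its bar, level and still, with both mugs upright and the other things left where they were.

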